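# Seal the ink tin and take off its dust cover

## Robot

A 7-joint arm with a two-finger parallel gripper is mounted at the origin on a cart in front of the work surface, level with it; the furniture and walls round the work are solid. World frame = base frame: x ahead of the robot, y to its left, z up, the work surface at z = 0. Lengths are in m, angles in rad, forces in N, time in s.
With the tool pointing down it reaches from about 0.425 to 0.925 m from the base axis. Payload 6.8 kg.
Tool frame: the origin (TCP) lies at the very end of the fingers, on their centre line; the grasp point (between the pads) lies 19 mm behind it; z points along the fingers, y is the line along which they close (so a half turn about z gives the same grasp; the last joint's range is limited). The gripper opens to 85 mm and grips with 20 to 120 N. Pads are 22 mm wide; open, the fingers measure 114 mm over their backs; the gripper's body (76 mm by 85 mm) begins 54 mm behind the grasp point. The pads swing forward as they close: fully open they stand 13 mm farther back than shut.
Start: joints at [-1.339, 0.477, 0.022, 1.555, -0.011, 1.109, -0.083], TCP at [0.225, 0.636, 0.231] pointing down, gripper open.
Joint ranges: [-2.96, 2.96], [-0.34, 2.1], [-1.41, 1.46], [0.24, 2.44], [-1.37, 4.51], [0.17, 1.92], [-2.96, 2.96]. Speed limits (rad/s): [2.39, 2.39, 3.14, 3.14, 3.14, 3.14, 3.14].

## Interface

Orientations are given as a rotation vector (axis times angle).
In Python, from bench import get_obs, viewer, r gives the robot as it stands. The module is installed in compiled form; this text tells all that it offers.
- The arm moves only by the tool play_rows, never from a script. Its argument "commands" is a list that holds one entry, the list of rows, each a list of 5 numbers: the gripper's target within -1 to 1 (shut at 1, half-way at 0, fully open at -1), then the shift along the tool's x, y, z scaled (see below), then the turn about the tool's z scaled (see below). A call has 1 to 12 rows; each row is the pose to reach, as a shift and turn from the pose commanded when the call began, along the tool's axes at that moment; what a row does not reach only later rows make up. The controller multiplies each number of a shift by 0.2 m and each number of a turn by pi/2 rad. A row lasts 1/12 s, in which the tool goes at most 41.7 mm and 7.16 degrees, less where a joint would pass 70% of its speed; a pose out of reach is approached as far as the arm can. A call with a number of a shift or a turn outside -1 to 1 is refused whole. A call with a gripper value outside its range is refused whole. The fingers move at their own pace and stop on an object; "grip_force" is the grip in N (left out, the last holds). Time passes only in rows, so rows that repeat a pose let the fingers close. It gives the time, the measured TCP pose, the force, the opening and the grip force at its end, in the units of the state.
- get_obs(): the state, without advancing time (a new reading comes with each control period).
- viewer.grab_frame(name): name is "side" or "top"; returns a dict with "pixels" (420x560x3 uint8, red, green, blue), "fovy" (degrees; the focal length in pixels is half the picture's height over the tangent of half this angle, whatever the lens; pixels are square), "cx", "cy" (the principal point, pixels), "world_to_cam" (4x4, takes a point from world to camera coordinates). Camera axes: x right, y up, looking along -z (the intrinsics and any distortion apply to the point x, -y, -z); pixel columns grow to the right and rows downward; lengths in m; the calibration is good to about 2 mm. A picture is of the moment at which its call begins. There is no depth.
- r.hand_in(): hands the job in; it is judged then, once.
Trained networks look in a picture, given as the dict that the camera call returned (one of the last four; its "shot" number tells which), for a name from the list of things; names that differ only in an ending like _2 or _b are one class to them, and where a whole thing is asked for, a point or a joint stands for the part that bears it (a point fixed in the world has none). Each returns a list of dicts, best first, with "score" (0 to 1); they miss things now and then, are a little off and sometimes report something else, mostly with a low value. They report only what shows in the picture. A call takes as long as a camera call. They do not tell look-alikes from the thing itself.
- viewer.trace(picture, thing): "pixels" (420x560 bool, what is visible of it) and "rect" ([left, top, right, bottom] in pixels, round what is visible of it).
The state is a dict: "clock": time; "joints": joint angles; "qvel": joint speeds; "tau": joint torques, N m; "tcp_pos": TCP position; "orientation": TCP orientation; "contact_force": force on the tool from outside, world axes, zero at the start; "moment": the same for the moment, N m; "grip_width": finger opening in m; "gripper_force": force on a finger pad.
Only numpy, scipy, OpenCV 4.12 (cv2) and the standard library are available. Lean on these libraries where they do the work, as an engineer would, in place of code of your own. Each camera call takes 0.05 s, during which the arm holds its last target. There are 200 camera calls.

## Task

Stand the open steel ink tin fully down in the round pocket of the wooden base and let it go; then pick up the two nested lids together by the inner lid's red knob, seat them squarely on the tin and let go of the knob. Then lift only the orange outer cover by its two ears, leaving the inner lid fully seated on the tin, and finish while still holding the cover roughly level in the air, a hand's breadth clear above the red knob. Never part the lids before the inner one is seated, set things down rather than dropping them, and leave the stamps, glue stick and carton where they are.

Things in the scene. Friction and masses are not known exactly. Their poses are not given: they have to be found in the camera images.
- pocket_floor (a point): Centre of the flat floor of the round pocket in the pale wooden base, 8 mm above the desk. The base is fixed to the desk, a 92x92 block 22 high (top 22 mm above the desk, 14 above this point), with a screw head at each corner; the pocket is 57 in diameter, 14 deep, its mouth bevelled 2 mm.
- tin_center (a point): Centre (half-way up) of the open steel ink tin, which stands upright on the desk: outer diameter 52, height 50 (this point is 25 above its underside), wall 3, mouth about 45 in diameter, foot tapered to 48; a blue ink pad fills it up to 28 below the rim. Mass about 140 g. z is its axis, up; grasp it across the diameter.
- tin_rim (a point): Centre of the tin's mouth, at the height of its rim, 50 above its underside (25 above tin_center).
- tin: The same tin; origin at the centre of its underside.
- lid_knob (a point): Middle of the inner lid's red knob, an upright cylinder 20 in diameter and 32 long (16 up and down from here), which sticks up through the cover's hole; the top of the cover's ring lies 27 below this point. Gripped here, fingers between the two ears, it lifts both lids. The lid stands on its plug, whose underside is 46 below this point. z is up.
- lid_seat (a point): Centre of the underside of the inner lid's white flange (diameter 52, 5 thick), 36 below lid_knob; it rests on the tin's rim when the lid is seated, with the plug inside the mouth.
- lid_shoulder (a point): Centre of the top of the inner lid's flange, 31 below lid_knob, where the outer cover rests; a round boss (diameter 26, narrowing to 24, 6 high) on it centres the cover.
- lid: The inner lid: black plug (diameter 40.6, tapered to 34 at the bottom, 10 long), white flange, red knob; about 100 g. Origin at the centre of the plug's underside, 46 below lid_knob.
- cover_ears (a point): Midway between the two upright ears of the orange outer cover, 22 above its underside and 18 above the top of its ring. The ears stand at +y and -y of this point, each 22 wide along x, 4 thick along y, reaching 31 above the ring's top; 52 over their outer faces, so close the fingers on them along y; 44 clear between them. z is up.
- basket: Fixed obstacle: dark mesh desk basket of papers behind the work area, 250 (x) by 340 (y), rim 85 above the desk, a few pens at its back right standing higher; origin under its centre, its axes along its sides. Carry things over or round it.
- cover_under (a point): Centre of the underside of the cover's ring (where it rests on the lid's flange), 22 below cover_ears.
- cover: The outer dust cover: orange ring, 62 outer diameter, 4 thick, hole 34, skirt 4.5 down, two ears; about 60 g. It lies loose on the inner lid, whose yaw it need not share. Origin at cover_under.
- knob_stamp: loose bystander: clear-handled rubber stamp with a ball knob, 30x30x90, at the right edge; mm; origin at the centre of its underside
- wood_stamp: loose bystander: upright wooden block stamp, 52x30x62, at the back; mm; origin at the centre of its underside
- glue_stick: loose bystander: standing glue stick with green cap, diameter 24, height 82, at the back right; mm; origin at the centre of its underside
- ink_carton: loose bystander: small green and white open carton, 40x34x86, at the right; mm; origin at the centre of its underside
- block_stamp: loose bystander: low wooden block stamp, 47x34x30, on the near side between tin and lids; mm; origin at the centre of its underside
Not all that is in view belongs to the job. Of the things like the tin, leave any that is turquoise; of the rest the smaller one is meant. Several things have the shape of the cover; the one meant has the colours described above.

How it is judged:
By the outcome, as a careful person would: the job done as asked, in the order asked, and still so for the second after the job is handed in, while the arm keeps its last pose, push and grip.
It also fails if it takes over 70 s, if anything falls off the work surface, if the arm or the gripper's body presses on something with over 40 N, if the wrist force passes 120 N, or if a joint passes its speed limit or range.

## Working session

There is one attempt and no reset: what is moved stays moved. The work goes in short steps, Python scripts to look and compute and a tool call to move; the robot and the scene stay as the last step left them, time stands still between calls to the robot, and variables do not carry over. Pictures are saved under pics/ and viewed, at most 10 in all, crops included, and the job is handed in when it is done.

Besides the shell and the picture viewer there is one more tool, called after ">>>" as name(argument=value, ...), one argument or row to a line, values as JSON. play_rows: Moves the arm, as the interface text tells. Shifts and turns lie within -1 to 1; 1 stands for 0.2 m of shift or pi/2 rad of turn. Its arguments: {"type":"object","properties":{"commands":{"type":"array","items":{"type":"array","items":{"type":"array","items":{"type":"number","minimum":-1,"maximum":1}}}},"grip_force":{"type":"number"}},"required":["commands"]}

```bash
mkdir -p pics; cat > h.py <<'E'
import numpy as np, cv2
from bench import get_obs, viewer, r
from scipy.spatial.transform import Rotation as R
def grab(n): return viewer.grab_frame(n)
def save(f,p,crop=None,s=1):
    im=f["pixels"][:,:,::-1]
    if crop: im=im[crop[1]:crop[3],crop[0]:crop[2]]
    cv2.imwrite("pics/"+p,cv2.resize(im,None,fx=s,fy=s,interpolation=cv2.INTER_CUBIC))
def foc(f): return f["pixels"].shape[0]/2/np.tan(np.radians(f["fovy"])/2)
def proj(f,P):
    P=np.atleast_2d(P);T=f["world_to_cam"];c=P@T[:3,:3].T+T[:3,3]
    return np.c_[f["cx"]+foc(f)*c[:,0]/-c[:,2], f["cy"]-foc(f)*c[:,1]/-c[:,2]]
def ray(f,u,v):
    T=f["world_to_cam"];d=np.array([(u-f["cx"])/foc(f),-(v-f["cy"])/foc(f),-1])
    return -T[:3,:3].T@T[:3,3], T[:3,:3].T@d
def onz(f,u,v,z):
    o,d=ray(f,u,v);return o+d*(z-o[2])/d[2]
E
python3 - <<'E'
from h import *
o=get_obs();print({k:np.round(v,3) for k,v in o.items()})
for n in("side","top"):
    f=grab(n);save(f,n+"0.png",s=1.4)
    T=f["world_to_cam"];print(n,[k for k in f if k!="pixels"],{k:f[k] for k in f if k not in("pixels","world_to_cam")},-T[:3,:3].T@T[:3,3],T[:3,:3].round(2).tolist())
    for t in["pocket_floor","tin","lid","cover","basket","block_stamp","lid_knob","tin_rim"]:
        try:
            for d in viewer.trace(f,t)[:4]: print(t,round(d["score"],2),d["rect"],int(d["pixels"].sum()))
        except Exception as e: print(t,e)
E
```

```text
{'clock': np.float64(0.0), 'joints': array([-1.339,  0.478,  0.022,  1.556, -0.012,  1.109, -0.083]), 'qvel': array([ 0.001, -0.001, -0.002, -0.001,  0.   ,  0.001, -0.001]), 'tau': array([-0.0000e+00, -5.9645e+01,  1.6080e+00, -2.8119e+01,  1.2000e-02,
        9.0000e-03, -0.0000e+00]), 'tcp_pos': array([0.225, 0.636, 0.23 ]), 'orientation': array([-5.310e-01, -3.096e+00,  3.000e-03]), 'contact_force': array([-1.029, -0.407,  0.361]), 'moment': array([ 0.027, -0.012, -0.005]), 'gripper_force': np.float64(0.0), 'grip_width': np.float64(0.086)}
side ['fovy', 'cx', 'cy', 'world_to_cam', 'shot'] {'fovy': 44.47105149063584, 'cx': 271.1684252446617, 'cy': 214.7057480847761, 'shot': 1} [0.61326747 0.94259087 0.5688954 ] [[-1.0, 0.04, -0.0], [-0.02, -0.45, 0.89], [0.03, 0.89, 0.45]]
pocket_floor 0.84 [230.4, 201.4, 270.7, 226.3] 431
pocket_floor 0.72 [330.8, 261.2, 347.3, 291.6] 157
tin 0.84 [307.1, 187.4, 327.2, 213.0] 496
tin 0.64 [340.9, 179.5, 373.9, 214.9] 880
lid 0.58 [333.0, 262.9, 347.4, 288.1] 193
lid 0.27 [230.6, 199.1, 270.1, 225.3] 424
cover 0.65 [323.0, 265.3, 359.6, 297.3] 563
[... 647 characters left out ...]
.2, 350.8, 218.7] 1732
tin 0.7 [333.1, 298.8, 369.0, 335.3] 978
tin 0.69 [293.7, 274.0, 322.5, 297.2] 458
tin 0.59 [338.9, 259.6, 366.0, 280.4] 534
tin 0.34 [180.1, 267.8, 193.6, 282.5] 194
lid 0.48 [174.7, 265.2, 193.1, 286.5] 209
cover 0.97 [170.4, 261.2, 199.2, 289.4] 450
cover 0.77 [208.4, 304.0, 239.0, 335.9] 459
block_stamp 0.75 [402.2, 174.2, 431.3, 199.9] 528
block_stamp 0.6 [253.6, 292.5, 273.4, 318.8] 340
block_stamp 0.56 [282.1, 117.9, 303.4, 149.4] 419
lid_knob 0.71 [177.8, 268.3, 190.6, 284.2] 193
tin_rim 0.86 [331.9, 300.4, 367.8, 337.0] 1012
tin_rim 0.64 [340.7, 260.3, 366.2, 284.1] 489
tin_rim 0.62 [297.5, 277.0, 321.2, 299.6] 474
tin_rim 0.31 [179.0, 266.6, 192.1, 284.8] 185
```

View pics/side0.png

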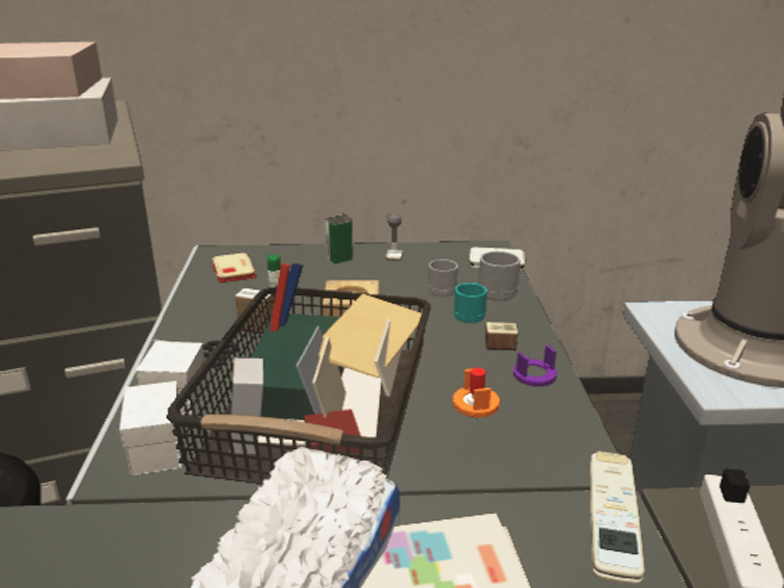

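View pics/top0.png

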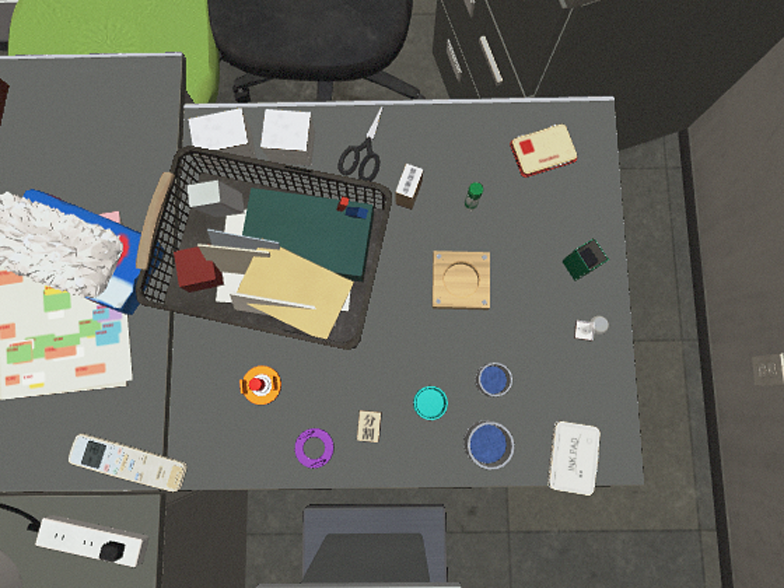

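The side view shows the robot at the right. The top view, in raw pixels, shows the small tin at (354,271) and the big tin at (350,318). The turquoise one is at (308,288), the lids with the orange cover and red knob at (186,275), and the base at (329,200). Next I fit the positions with silhouettes in both views.

```bash
cat > fit.py <<'E'
from h import *
from scipy.optimize import minimize
def cyl(c,segs):
    a=np.linspace(0,2*np.pi,48,endpoint=False)
    return np.vstack([np.c_[c[0]+rr*np.cos(a),c[1]+rr*np.sin(a),np.full(48,z)] for rr,z in segs])
def hullmask(f,P,s=4):
    m=np.zeros((420*s,560*s),np.uint8);q=((proj(f,P)+.5)*s).astype(np.int32)
    cv2.fillConvexPoly(m,cv2.convexHull(q),1);return m>0
def fit(views,model,x0):
    def cost(x):
        e=0
        for f,m in views:
            h=hullmask(f,model(x)); M=cv2.resize(m.astype(np.uint8),None,fx=4,fy=4,interpolation=cv2.INTER_NEAREST)>0
            e+=1-(h&M).sum()/(h|M).sum()
        return e
    s=minimize(cost,x0,method="Nelder-Mead",options=dict(initial_simplex=np.array([x0]+[np.array(x0)+d for d in np.eye(len(x0))*0.01]),xatol=2e-4,maxfev=80))
    return s.x.round(4),round(s.fun,3)
def near(f,thing,uv):
    L=[d for d in viewer.trace(f,thing) if np.hypot((d["rect"][0]+d["rect"][2])/2-uv[0],(d["rect"][1]+d["rect"][3])/2-uv[1])<8]
    return L[0]["pixels"] if L else None
E
python3 - <<'E'
from fit import *
t=grab("top");s=grab("side")
for nm,uv,z in(("tin",(354,271),.05),("lidknobtop",(185,275),.062),("base",(329,200),.022)): print(nm,onz(t,*uv,z).round(3))
p=onz(t,354,271,.05)[:2]; us=proj(s,[[*p,.025]])[0];print("tin in side",us)
mt=near(t,"tin",(354,271)); ms=near(s,"tin",us)
mod=lambda x:cyl(x,[(.024,0),(.026,.006),(.026,.05)])
for v in([(t,mt)],[(s,ms)],[(t,mt),(s,ms)]):
    if all(m is not None for _,m in v): print("tin",fit(v,mod,p))
    else: print("no mask")
# knob: red pixels
def col(f,uv,rad,lo,hi):
    h=cv2.cvtColor(f["pixels"],cv2.COLOR_RGB2HSV);m=cv2.inRange(h,lo,hi)
    w=np.zeros_like(m);cv2.circle(w,tuple(int(i) for i in uv),rad,255,-1);return (m&w)>0
p=onz(t,185,275,.062)[:2]
red=lambda f,uv:col(f,uv,22,(0,150,60),(5,255,255))|col(f,uv,22,(174,150,60),(180,255,255))
org=lambda f,uv:col(f,uv,28,(7,150,60),(18,255,255))
uT=proj(t,[[*p,.046]])[0];uS=proj(s,[[*p,.046]])[0];print(uT,uS)
rt,rs=red(t,uT),red(s,uS);print(rt.sum(),rs.sum())
print("knob top-view",fit([(t,rt)],lambda x:cyl(x,[(.01,.035),(.01,.062)]),p))
ot,os_=org(t,uT),org(s,uS);print(ot.sum(),os_.sum())
# ring outer hull incl. ears: fit x,y,yaw
def cov(x):
    P=cyl(x,[(.031,.0105),(.031,.019)])
    return P
def ears(x):
    c,s_=np.cos(x[2]),np.sin(x[2]);out=[]
    for sg in(1,-1):
        out.append(np.array([[x[0]+c*a-s_*b,x[1]+s_*a+c*b,z] for a in(-.011,.011) for b in(sg*.022,sg*.026) for z in(.019,.05)]))
    return out
def cost(x,show=0):
    e=0
    for f,m in((t,ot),(s,os_)):
        M=cv2.resize(m.astype(np.uint8),None,fx=4,fy=4,interpolation=cv2.INTER_NEAREST)>0
        h=hullmask(f,cov(x))
        hole=np.zeros_like(h)
        hole=hullmask(f,cyl(x,[(.017,.019)]))
        ka=hullmask(f,cyl(x,[(.01,.03),(.01,.062)]))
        E=np.zeros_like(h)
        near_=max(ears(x),key=lambda P:-np.linalg.norm(P.mean(0)-ray(f,0,0)[0]))
        for q in ears(x): E|=hullmask(f,q)
        h=(h&~hole&~ka)|(E&~ka)|hullmask(f,near_)
        e+=1-(h&M).sum()/(h|M).sum()
    return e
best=min(((cost([*p,a]),a) for a in np.arange(-1.5,1.6,.15)))
S=minimize(cost,[*p,best[1]],method="Nelder-Mead",options=dict(initial_simplex=[[*p,best[1]],[p[0]+.006,p[1],best[1]],[p[0],p[1]+.006,best[1]],[*p,best[1]+.15]],maxfev=120))
print("cover",best,S.x.round(4),S.fun)
# base
u=proj(t,[[*onz(t,329,200,.022)]])[0]
wt=col(t,u,40,(8,40,120),(25,190,255));n,l,st,ce=cv2.connectedComponentsWithStats(wt.astype(np.uint8))
i=1+st[1:,4].argmax();box=cv2.minAreaRect(np.argwhere(l==i)[:,::-1].astype(np.float32));print(st[i],box)
c=cv2.boxPoints(box);print("base",np.array([onz(t,*q,.022) for q in c]).round(4).tolist(),onz(t,*box[0],.022))
E
```

```text
tin [ 0.461 -0.218  0.05 ]
lidknobtop [0.456 0.142 0.062]
base [ 0.622 -0.172  0.022]
tin in side [316.16651319 197.16671647]
tin (array([ 0.4614, -0.2167]), np.float64(0.046))
tin (array([ 0.4614, -0.2141]), np.float64(0.048))
tin (array([ 0.4614, -0.2166]), np.float64(0.101))
[186.66243702 275.18254292] [341.13066963 268.76066546]
80 154
knob top-view (array([0.4588, 0.1493]), np.float64(0.199))
261 530
cover (np.float64(1.0315398012534875), np.float64(0.14999999999999902)) [0.4579 0.1499 0.1025] 0.6379388271113576
[ 309  179   41   41 1605] ((329.0, 199.0), (40.0, 40.0), 90.0)
base [[0.6714, -0.1281, 0.022], [0.67, -0.2195, 0.022], [0.5776, -0.2159, 0.022], [0.5788, -0.126, 0.022]] [ 0.62408766 -0.17237361  0.022     ]
```

```bash
python3 - <<'E'
from fit import *
tiles=[]
for n in("top","side"):
    f=grab(n)
    for c,rot in(((.458,.150),.1),((.4614,-.2160),0),((.624,-.1724),0)):
        im=cv2.resize(f["pixels"][:,:,::-1],None,fx=5,fy=5,interpolation=cv2.INTER_CUBIC)
        if c[1]>0:
            L=[cyl(c,[(.031,.019)]),cyl(c,[(.01,.062)])]
            for sg in(1,-1): L.append(np.array([[c[0]+np.cos(rot)*a-np.sin(rot)*sg*.024,c[1]+np.sin(rot)*a+np.cos(rot)*sg*.024,.05] for a in(-.011,.011)]))
        elif c[0]<.5: L=[cyl(c,[(.026,.05)]),cyl(c,[(.024,0)])]
        else: L=[cyl(c,[(.0285,.022)]),np.array([[c[0]+a*.046,c[1]+b*.046,.022] for a,b in((1,1),(1,-1),(-1,-1),(-1,1))])]
        for P in L: cv2.polylines(im,[((proj(f,P)+.5)*5).astype(np.int32)],True,(255,255,0),1)
        u=(proj(f,[[*c,.03]])[0]*5).astype(int);tiles.append(im[u[1]-130:u[1]+130,u[0]-130:u[0]+130])
cv2.imwrite("pics/ov.png",np.vstack([np.hstack(tiles[:3]),np.hstack(tiles[3:])]))
E
```

```text
(no output)
```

View pics/ov.png

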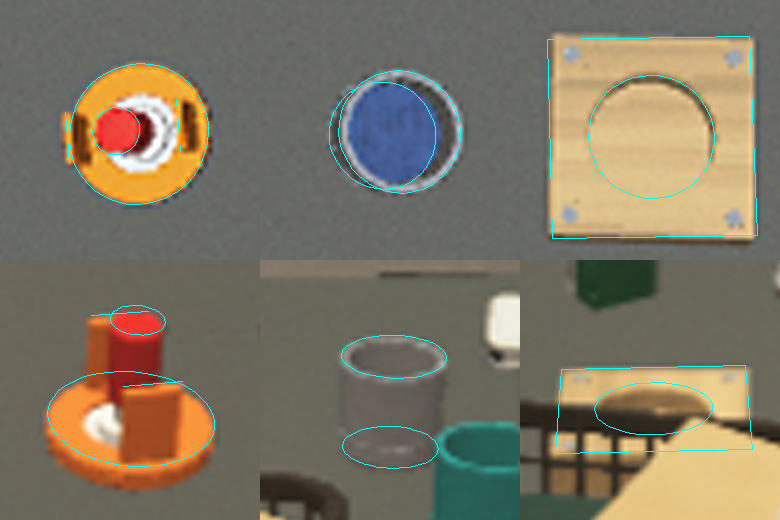

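```bash
cat > go.py <<'E'
import sys
from h import *
def plan(pos,yaw=None):
    o=get_obs();M=R.from_rotvec(o["orientation"]);d=M.inv().apply(np.array(pos)-o["tcp_pos"])
    y=M.as_matrix()[:,1];cur=np.degrees(np.arctan2(y[1],y[0]))
    t=0 if yaw is None else -(((yaw-cur)+90)%180-90)   # tool z down => sign flip
    print("tcp",o["tcp_pos"].round(4),"yaw(y-axis)",cur.round(2),"tilt",M.as_matrix()[:,2].round(3),"->",pos,yaw)
    print("shift/0.2",(d/.2).round(4),"turn/90deg",round(t/90,4),"rows>=",int(np.ceil(max(np.linalg.norm(d)/.0417,abs(t)/7.16))),"F",o["contact_force"].round(1),"w",o["grip_width"].round(4),"q",o["joints"].round(2),"t",o["clock"].round(2))
if __name__=="__main__":
    a=[float(v) for v in sys.argv[1:]];plan(a[:3],a[3] if len(a)>3 else None)
E
python3 go.py .42 .30 .23 50; python3 go.py .4614 -.216 .15 50
```

```text
tcp [0.225  0.6364 0.2313] yaw(y-axis) 70.53 tilt [-0. -0. -1.] -> [0.42, 0.3, 0.23] 50.0
tcp [0.225  0.6364 0.2313] yaw(y-axis) 70.53 tilt [-0. -0. -1.] -> [0.4614, -0.216, 0.15] 50.0Traceback (most recent call last):
  File "go.py", line 10, in <module>
    a=[float(v) for v in sys.argv[1:]];plan(a[:3],a[3] if len(a)>3 else None)
                                       ~~~~^^^^^^^^^^^^^^^^^^^^^^^^^^^^^^^^^^
  File "go.py", line 8, in plan
    print("shift/0.2",(d/.2).round(4),"turn/90deg",round(t/90,4),"rows>=",int(np.ceil(max(np.linalg.norm(d)/.0417,abs(t)/7.16))),"F",o["contact_force"].round(1),"w",o["grip_width"].round(4),"q",o["joints"].round(2),"t",o["clock"].round(2))
                                                                                                                                                                     ^^^^^^^^^^^^^^^^^^^^^
AttributeError: 'float' object has no attribute 'round'
Traceback (most recent call last):
  File "go.py", line 10, in <module>
    a=[float(v) for v in sys.argv[1:]];plan(a[:3],a[3] if len(a)>3 else None)
                                       ~~~~^^^^^^^^^^^^^^^^^^^^^^^^^^^^^^^^^^
  File "go.py", line 8, in plan
    print("shift/0.2",(d/.2).round(4),"turn/90deg",round(t/90,4),"rows>=",int(np.ceil(max(np.linalg.norm(d)/.0417,abs(t)/7.16))),"F",o["contact_force"].round(1),"w",o["grip_width"].round(4),"q",o["joints"].round(2),"t",o["clock"].round(2))
                                                                                                                                                                     ^^^^^^^^^^^^^^^^^^^^^
AttributeError: 'float' object has no attribute 'round'
```

```bash
sed -i 's/o\["grip_width"\].round(4)/round(o["grip_width"],4)/;s/o\["clock"\].round(2)/round(o["clock"],2)/' go.py
python3 go.py .38 .45 .23; python3 go.py .46 .10 .23
```

```text
tcp [0.225  0.6364 0.2313] yaw(y-axis) 70.53 tilt [-0. -0. -1.] -> [0.38, 0.45, 0.23] None
shift/0.2 [-1.0416 -0.6203  0.0065] turn/90deg 0.0 rows>= 6 F [ 0.5  0.7 -0.1] w 0.0855 q [-1.34  0.48  0.02  1.56 -0.01  1.11 -0.08] t 1.2
tcp [0.225  0.6364 0.2313] yaw(y-axis) 70.53 tilt [-0. -0. -1.] -> [0.46, 0.1, 0.23] None
shift/0.2 [-2.002  -2.1369  0.0065] turn/90deg 0.0 rows>= 15 F [ 0.5  0.7 -0.1] w 0.0855 q [-1.34  0.48  0.02  1.56 -0.01  1.11 -0.08] t 1.2
```

>>> play_rows(
  commands=[
    [[-1, -0.3, -0.3, 0, 0.08], [-1, -0.6, -0.6, 0, 0.15], [-1, -0.9, -0.8, 0, 0.22], [-1, -1, -1, 0, 0.228], [-1, -1, -1, 0, 0.228], [-1, -1, -1, 0, 0.228], [-1, -1, -1, 0, 0.228], [-1, -1, -1, 0, 0.228]],
  ],
)

```text
clock: 1.87
tcp_pos: [0.3507, 0.3739, 0.2316]
orientation: [1.088, 2.945, -0.003]
contact_force: [0.2, -0.1, -0.4]
grip_width: 0.0854
gripper_force: 0.0
```

```bash
python3 go.py .5 .10 .22 50; python3 go.py .4614 -.216 .15 50
```

```text
tcp [0.3507 0.3739 0.2316] yaw(y-axis) 49.44 tilt [ 0.001 -0.003 -1.   ] -> [0.5, 0.1, 0.22] 50.0
shift/0.2 [-1.4572 -0.555   0.0622] turn/90deg -0.0062 rows>= 8 F [ 0.2 -0.1 -0.4] w 0.0854 q [-1.1   0.21  0.18  1.95 -0.04  0.99 -0.03] t 1.87
tcp [0.3507 0.3739 0.2316] yaw(y-axis) 49.44 tilt [ 0.001 -0.003 -1.   ] -> [0.4614, -0.216, 0.15] 50.0
shift/0.2 [-2.337  -1.8804  0.4162] turn/90deg -0.0062 rows>= 15 F [ 0.2 -0.1 -0.4] w 0.0854 q [-1.1   0.21  0.18  1.95 -0.04  0.99 -0.03] t 1.87
```

>>> play_rows(
  commands=[
    [[-1, -0.2, -0.1, 0, 0], [-1, -0.4, -0.25, 0, 0], [-1, -0.6, -0.4, 0, 0], [-1, -0.8, -0.5, 0, 0], [-1, -1, -0.6, 0, 0], [-1, -1, -0.7, 0, 0], [-1, -1, -0.7, 0, 0], [-1, -1, -0.7, 0, 0], [-1, -1, -0.7, 0, 0]],
  ],
)

```text
clock: 2.62
tcp_pos: [0.4102, 0.1461, 0.2316]
orientation: [1.074, 2.952, 0.002]
contact_force: [-0.2, 0.3, 0.4]
grip_width: 0.0854
gripper_force: 0.0
```

>>> play_rows(
  commands=[
    [[-1, -0.15, -0.15, 0, 0], [-1, -0.3, -0.3, 0, 0], [-1, -0.45, -0.45, 0, 0], [-1, -0.6, -0.6, 0, 0], [-1, -0.75, -0.75, 0, 0], [-1, -0.9, -0.9, 0, 0], [-1, -0.9, -0.9, 0, 0], [-1, -0.9, -0.9, 0, 0], [-1, -0.9, -0.9, 0, 0]],
  ],
)

```text
clock: 3.37
tcp_pos: [0.433, -0.1067, 0.2312]
orientation: [-1.072, -2.953, 0.0]
contact_force: [0.1, 1.0, -0.2]
grip_width: 0.0855
gripper_force: 0.0
```

```bash
python3 go.py .4614 -.216 .10 50
```

```text
tcp [ 0.433  -0.1067  0.2312] yaw(y-axis) 50.11 tilt [-0.  0. -1.] -> [0.4614, -0.216, 0.1] 50.0
shift/0.2 [-0.4597 -0.3281  0.6558] turn/90deg 0.0012 rows>= 5 F [ 0.1  1.  -0.2] w 0.0855 q [-0.47  0.09  0.61  2.11 -0.06  0.96  1.05] t 3.37
```

>>> play_rows(
  commands=[
    [[-1, -0.15, -0.11, 0.1, 0], [-1, -0.3, -0.22, 0.2, 0], [-1, -0.46, -0.33, 0.4, 0], [-1, -0.46, -0.33, 0.6, 0], [-1, -0.46, -0.33, 0.66, 0], [-1, -0.46, -0.33, 0.66, 0], [-1, -0.46, -0.33, 0.66, 0]],
  ],
)

```text
clock: 3.95
tcp_pos: [0.4604, -0.2155, 0.0984]
orientation: [-1.069, -2.951, -0.0]
contact_force: [0.1, -0.2, 0.4]
grip_width: 0.0855
gripper_force: 0.0
```

```bash
python3 go.py .4614 -.216 .02 50
```

```text
tcp [ 0.4604 -0.2155  0.0984] yaw(y-axis) 50.18 tilt [-0.003  0.001 -1.   ] -> [0.4614, -0.216, 0.02] 50.0
shift/0.2 [-0.0065  0.0017  0.3921] turn/90deg 0.002 rows>= 2 F [ 0.1 -0.2  0.4] w 0.0855 q [-0.15  0.44  0.58  2.09 -0.37  0.71  1.55] t 3.95
```

>>> play_rows(
  commands=[
    [[-1, 0, 0, 0.15, 0], [-1, 0, 0, 0.3, 0], [-1, 0, 0, 0.39, 0], [-1, 0, 0, 0.39, 0], [1, 0, 0, 0.39, 0], [1, 0, 0, 0.39, 0], [1, 0, 0, 0.39, 0], [1, 0, 0, 0.39, 0], [1, 0, 0, 0.39, 0], [1, 0, 0, 0.39, 0], [1, 0, 0, 0.39, 0], [1, 0, 0, 0.39, 0]],
  ],
  grip_force=40,
)

```text
clock: 4.95
tcp_pos: [0.4623, -0.2178, 0.0237]
orientation: [1.072, 2.949, 0.003]
contact_force: [-0.8, 2.1, 11.9]
grip_width: 0.0516
gripper_force: 39.8
```

```bash
python3 go.py .624 -.1724 .12 
```

```text
tcp [ 0.4623 -0.2178  0.0237] yaw(y-axis) 50.03 tilt [ 0.004  0.    -1.   ] -> [0.624, -0.1724, 0.12] None
shift/0.2 [-0.4751  0.6946 -0.478 ] turn/90deg 0.0 rows>= 5 F [-0.8  2.1 11.9] w 0.0516 q [-0.05  0.57  0.47  2.12 -0.49  0.55  1.65] t 4.95
```

>>> play_rows(
  commands=[
    [[1, 0, 0, -0.1, 0], [1, 0, 0, -0.2, 0], [1, 0, 0, -0.35, 0], [1, 0, 0, -0.5, 0], [1, -0.1, 0.2, -0.5, 0], [1, -0.2, 0.35, -0.5, 0], [1, -0.3, 0.5, -0.5, 0], [1, -0.4, 0.65, -0.5, 0], [1, -0.47, 0.69, -0.5, 0], [1, -0.47, 0.69, -0.5, 0], [1, -0.47, 0.69, -0.5, 0], [1, -0.47, 0.69, -0.5, 0]],
  ],
)

```text
clock: 5.95
tcp_pos: [0.6201, -0.1731, 0.122]
orientation: [-1.076, -2.952, 0.0]
contact_force: [-0.3, 0.8, -2.2]
grip_width: 0.0515
gripper_force: 42.5
```

```bash
python3 - <<'E'
from fit import *
o=get_obs();b=o["tcp_pos"];t=grab("top");s=grab("side");tiles=[]
for f in(t,s):
    im=cv2.resize(f["pixels"][:,:,::-1],None,fx=4,fy=4,interpolation=cv2.INTER_CUBIC)
    zb=b[2]-.0237
    for P in(cyl(b,[(.026,zb+.05)]),cyl(b,[(.024,zb)]),cyl((.624,-.1724),[(.0285,.022)])): cv2.polylines(im,[((proj(f,P)+.5)*4).astype(np.int32)],True,(255,255,0),1)
    u=(proj(f,[[*b[:2],.08]])[0]*4).astype(int);tiles.append(im[max(0,u[1]-200):u[1]+200,u[0]-190:u[0]+190])
cv2.imwrite("pics/carry.png",np.hstack(tiles))
import go;go.plan([.624,-.1724,.0317])
E
```

```text
tcp [ 0.6199 -0.1731  0.1218] yaw(y-axis) 49.92 tilt [-0.  0. -1.] -> [0.624, -0.1724, 0.0317] None
shift/0.2 [-0.0135  0.016   0.4506] turn/90deg 0.0 rows>= 3 F [ 0.3  1.5 -1.4] w 0.0511 q [-0.23  0.6   0.57  1.76 -0.4   0.9   1.39] t 6.05
```

View pics/carry.png

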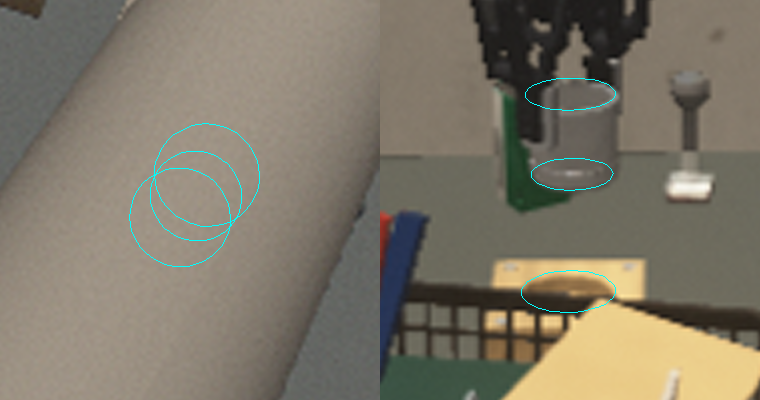

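>>> play_rows(
  commands=[
    [[1, -0.02, 0.016, 0, 0], [1, -0.02, 0.016, 0.1, 0], [1, -0.02, 0.016, 0.2, 0], [1, -0.02, 0.016, 0.3, 0], [1, -0.02, 0.016, 0.35, 0], [1, -0.02, 0.016, 0.38, 0], [1, -0.02, 0.016, 0.4, 0], [1, -0.02, 0.016, 0.42, 0], [1, -0.02, 0.016, 0.435, 0], [1, -0.02, 0.016, 0.445, 0], [1, -0.02, 0.016, 0.445, 0]],
  ],
)

```text
clock: 6.97
tcp_pos: [0.6264, -0.1727, 0.0324]
orientation: [1.074, 2.952, 0.0]
contact_force: [0.2, -0.1, -0.6]
grip_width: 0.0514
gripper_force: 42.5
```

```bash
python3 go.py .624 -.1724 .0317
```

```text
tcp [ 0.6264 -0.1727  0.0324] yaw(y-axis) 50.01 tilt [ 0.  0. -1.] -> [0.624, -0.1724, 0.0317] None
shift/0.2 [ 0.0103 -0.0067  0.0037] turn/90deg 0.0 rows>= 1 F [ 0.2 -0.1 -0.6] w 0.0514 q [-0.18  0.73  0.5   1.78 -0.48  0.76  1.44] t 6.97
```

>>> play_rows(
  commands=[
    [[1, 0, 0, 0.004, 0], [1, 0, 0, 0.008, 0], [1, 0, 0, 0.01, 0], [1, 0, 0, 0.01, 0]],
  ],
)

```text
clock: 7.3
tcp_pos: [0.6266, -0.1728, 0.0319]
orientation: [1.074, 2.952, 0.001]
contact_force: [-4.1, 1.5, 10.3]
grip_width: 0.0511
gripper_force: 43.4
```

>>> play_rows(
  commands=[
    [[0, 0, 0, 0, 0], [-0.3, 0, 0, 0, 0], [-0.6, 0, 0, 0, 0], [-1, 0, 0, 0, 0], [-1, 0, 0, 0, 0], [-1, 0, 0, 0, 0], [-1, 0, 0, 0, 0], [-1, 0, 0, -0.1, 0], [-1, 0, 0, -0.3, 0], [-1, 0, 0, -0.6, 0], [-1, 0, 0, -0.9, 0], [-1, 0, 0, -0.9, 0]],
  ],
)

```text
clock: 8.3
tcp_pos: [0.6263, -0.1731, 0.2129]
orientation: [1.075, 2.951, -0.0]
contact_force: [0.8, -0.2, -0.7]
grip_width: 0.0852
gripper_force: 0.0
```

```bash
python3 go.py .43 .0 .21; python3 go.py .458 .15 .2 5.7
```

```text
tcp [ 0.6263 -0.1731  0.2129] yaw(y-axis) 49.98 tilt [ 0.001 -0.    -1.   ] -> [0.43, 0.0, 0.21] None
shift/0.2 [1.3081 0.0315 0.0132] turn/90deg 0.0 rows>= 7 F [ 0.8 -0.2 -0.7] w 0.0852 q [-0.27  0.51  0.63  1.67 -0.34  1.07  1.34] t 8.3
tcp [ 0.6263 -0.1731  0.2129] yaw(y-axis) 49.98 tilt [ 0.001 -0.    -1.   ] -> [0.458, 0.15, 0.2] 5.7
shift/0.2 [1.6833 0.6959 0.063 ] turn/90deg 0.492 rows>= 9 F [ 0.8 -0.2 -0.7] w 0.0852 q [-0.27  0.51  0.63  1.67 -0.34  1.07  1.34] t 8.3
```

>>> play_rows(
  commands=[
    [[-1, 0.15, 0.05, 0, 0.05], [-1, 0.3, 0.1, 0, 0.1], [-1, 0.45, 0.15, 0, 0.17], [-1, 0.6, 0.2, 0, 0.24], [-1, 0.75, 0.28, 0, 0.31], [-1, 0.9, 0.35, 0, 0.38], [-1, 1, 0.4, 0, 0.45], [-1, 1, 0.4, 0, 0.49], [-1, 1, 0.4, 0, 0.49], [-1, 1, 0.4, 0, 0.49]],
  ],
)

```text
clock: 9.13
tcp_pos: [0.5245, 0.0171, 0.2104]
orientation: [2.101, 2.335, 0.0]
contact_force: [-0.2, -0.3, -0.9]
grip_width: 0.0858
gripper_force: 0.0
```

```bash
python3 go.py .458 .15 .1 5.7
```

```text
tcp [0.5245 0.0171 0.2104] yaw(y-axis) 6.05 tilt [ 0. -0. -1.] -> [0.458, 0.15, 0.1] 5.7
shift/0.2 [ 0.6963 -0.261   0.5518] turn/90deg 0.0039 rows>= 5 F [-0.2 -0.3 -0.9] w 0.0858 q [-0.85  0.34  0.86  1.98 -0.31  0.96  0.27] t 9.13
```

>>> play_rows(
  commands=[
    [[-0.2, 0.15, -0.05, 0, 0], [-0.2, 0.3, -0.1, 0, 0], [-0.2, 0.45, -0.17, 0, 0], [-0.2, 0.6, -0.23, 0.1, 0], [-0.2, 0.7, -0.26, 0.25, 0], [-0.2, 0.7, -0.26, 0.4, 0], [-0.2, 0.7, -0.26, 0.5, 0], [-0.2, 0.7, -0.26, 0.5, 0], [-0.2, 0.7, -0.26, 0.5, 0]],
  ],
)

```text
clock: 9.88
tcp_pos: [0.4586, 0.1495, 0.1101]
orientation: [2.105, 2.331, -0.003]
contact_force: [0.8, -0.4, 0.5]
grip_width: 0.0515
gripper_force: 0.0
```

```bash
python3 - <<'E'
from fit import *
import go;go.plan([.458,.15,.029],5.7)
o=get_obs();b=o["tcp_pos"];M=R.from_rotvec(o["orientation"]).as_matrix();s=grab("side");t=grab("top");tiles=[]
for f,c,L in((s,(.458,.15),[cyl((.458,.15),[(.01,.062)]),cyl((.458,.15),[(.031,.019)])]),(t,(.625,-.1726),[cyl((.6250,-.1726),[(.026,.058)]),cyl((.624,-.1724),[(.0285,.022)])]),(s,(.625,-.1726),[cyl((.625,-.1726),[(.026,.058)])])):
    im=cv2.resize(f["pixels"][:,:,::-1],None,fx=4,fy=4,interpolation=cv2.INTER_CUBIC)
    for P in L: cv2.polylines(im,[((proj(f,P)+.5)*4).astype(np.int32)],True,(255,255,0),1)
    u=(proj(f,[[*c,.06]])[0]*4).astype(int);tiles.append(im[u[1]-200:u[1]+160,u[0]-130:u[0]+130])
cv2.imwrite("pics/knob.png",np.hstack(tiles))
mt=near(t,"tin",proj(t,[[.625,-.1726,.045]])[0])
if mt is not None:
    print("tin in pocket",fit([(t,mt)],lambda x:cyl(x,[(.026,.022),(.026,.058)]),[.625,-.1726]))
E
```

```text
tcp [0.4586 0.1495 0.1101] yaw(y-axis) 5.84 tilt [-0.001 -0.002 -1.   ] -> [0.458, 0.15, 0.029] 5.7
shift/0.2 [ 0.0036 -0.002   0.4056] turn/90deg 0.0016 rows>= 2 F [ 0.8 -0.4  0.5] w 0.0515 q [-1.04  0.41  0.74  2.15 -0.42  0.72  0.08] t 9.88
tin in pocket (array([ 0.6235, -0.1726]), np.float64(0.046))
```

View pics/knob.png

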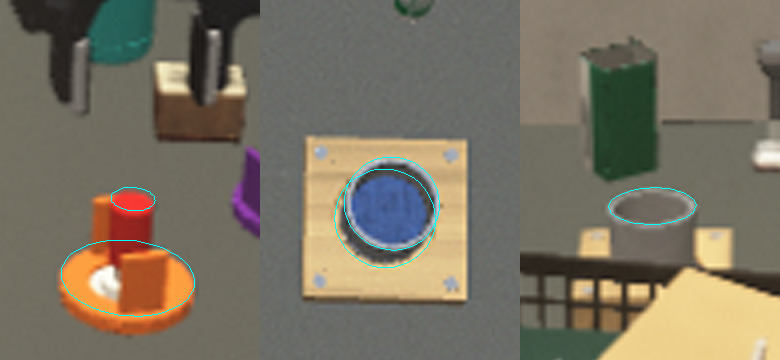

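The tin stands upright in the pocket, its rim matching the projected circle in both views. The open fingers hang either side of the red knob, at about (130,200) in the crop, so I descend and grip.

>>> play_rows(
  commands=[
    [[-0.2, 0, 0, 0.15, 0], [-0.2, 0, 0, 0.3, 0], [-0.2, 0, 0, 0.38, 0], [-0.2, 0, 0, 0.4, 0], [-0.2, 0, 0, 0.4, 0], [0.3, 0, 0, 0.4, 0], [1, 0, 0, 0.4, 0], [1, 0, 0, 0.4, 0], [1, 0, 0, 0.4, 0], [1, 0, 0, 0.4, 0], [1, 0, 0, 0.4, 0], [1, 0, 0, 0.4, 0]],
  ],
  grip_force=45,
)

```text
clock: 11.03
tcp_pos: [0.4593, 0.1515, 0.0316]
orientation: [2.104, 2.333, 0.004]
contact_force: [-1.4, 0.2, 8.6]
grip_width: 0.0187
gripper_force: 43.9
```

```bash
python3 go.py .6243 -.1726 .19 5.7
```

```text
tcp [0.4593 0.1515 0.0316] yaw(y-axis) 5.91 tilt [ 0.002  0.002 -1.   ] -> [0.6243, -0.1726, 0.19] 5.7
shift/0.2 [-1.6958  0.6555 -0.7928] turn/90deg 0.0023 rows>= 10 F [-1.4  0.2  8.6] w 0.0187 q [-0.92  0.55  0.59  2.18 -0.58  0.56  0.21] t 11.03
```

>>> play_rows(
  commands=[
    [[1, 0, 0, -0.05, 0], [1, 0, 0, -0.13, 0], [1, 0, 0, -0.25, 0], [1, 0, 0, -0.4, 0], [1, 0, 0, -0.55, 0], [1, 0, 0, -0.7, 0], [1, 0, 0, -0.8, 0], [1, 0, 0, -0.85, 0], [1, 0, 0, -0.85, 0], [1, 0, 0, -0.85, 0]],
  ],
)

```text
clock: 11.87
tcp_pos: [0.4578, 0.1513, 0.2001]
orientation: [-2.103, -2.333, -0.001]
contact_force: [-0.4, 0.8, -2.0]
grip_width: 0.0187
gripper_force: 44.3
```

```bash
python3 - <<'E'
from fit import *
import go;go.plan([.6243,-.1726,.19],5.7)
o=get_obs();b=o["tcp_pos"];s=grab("side");im=cv2.resize(s["pixels"][:,:,::-1],None,fx=5,fy=5,interpolation=cv2.INTER_CUBIC)
z=b[2]-.0316
for P in (cyl(b,[(.01,z+.062)]),cyl(b,[(.031,z+.019)]),cyl(b,[(.017,z)])): cv2.polylines(im,[((proj(s,P)+.5)*5).astype(np.int32)],True,(255,255,0),1)
u=(proj(s,[[*b[:2],z+.03]])[0]*5).astype(int);cv2.imwrite("pics/lift.png",im[u[1]-200:u[1]+150,u[0]-200:u[0]+200])
E
```

```text
tcp [0.4578 0.1513 0.2001] yaw(y-axis) 5.95 tilt [-0.     0.001 -1.   ] -> [0.6243, -0.1726, 0.19] 5.7
shift/0.2 [-1.6972  0.6603  0.0488] turn/90deg 0.0028 rows>= 9 F [-0.4  0.8 -2. ] w 0.0187 q [-1.19  0.26  0.88  2.08 -0.25  0.91 -0.07] t 11.87
```

View pics/lift.png

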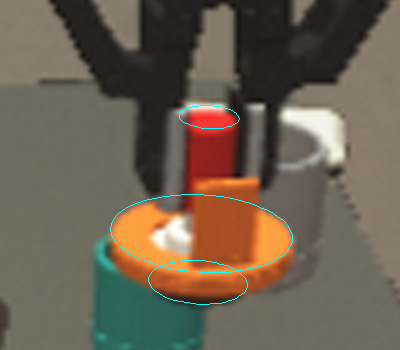

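The side view shows both lids hanging together from the red knob at (212,150). The cover is level on the flange and the overlays agree to about 1 mm.

>>> play_rows(
  commands=[
    [[1, -0.07, 0.03, 0, 0], [1, -0.17, 0.07, 0, 0], [1, -0.3, 0.12, 0, 0], [1, -0.43, 0.17, 0, 0], [1, -0.56, 0.22, 0, 0], [1, -0.69, 0.27, 0, 0], [1, -0.82, 0.33, 0, 0], [1, -0.92, 0.37, 0, 0], [1, -0.98, 0.4, 0, 0], [1, -1, 0.4, 0, 0], [1, -1, 0.4, 0, 0]],
  ],
)

```text
clock: 12.83
tcp_pos: [0.5574, -0.041, 0.1987]
orientation: [-2.106, -2.329, 0.005]
contact_force: [0.4, 0.3, -2.6]
grip_width: 0.0187
gripper_force: 44.2
```

>>> play_rows(
  commands=[
    [[1, -0.05, 0.02, 0, 0], [1, -0.13, 0.05, 0, 0], [1, -0.24, 0.09, 0, 0], [1, -0.36, 0.14, 0, 0], [1, -0.48, 0.18, 0, 0], [1, -0.59, 0.22, 0, 0], [1, -0.66, 0.25, 0, 0], [1, -0.69, 0.26, 0, 0], [1, -0.69, 0.26, 0, 0], [1, -0.69, 0.26, 0, 0], [1, -0.69, 0.26, 0, 0]],
  ],
)

```text
clock: 13.75
tcp_pos: [0.6241, -0.1696, 0.1999]
orientation: [-2.101, -2.334, -0.001]
contact_force: [-1.1, 0.0, -2.8]
grip_width: 0.0188
gripper_force: 44.3
```

```bash
python3 go.py .6243 -.1716 .11 5.7
```

```text
tcp [ 0.6241 -0.1696  0.1999] yaw(y-axis) 6.02 tilt [-0.001  0.001 -1.   ] -> [0.6243, -0.1716, 0.11] 5.7
shift/0.2 [-1.070e-02  1.000e-04  4.494e-01] turn/90deg 0.0035 rows>= 3 F [-1.1  0.  -2.8] w 0.0188 q [-0.37  0.57  0.79  1.7  -0.46  1.07  0.67] t 13.75
```

>>> play_rows(
  commands=[
    [[1, -0.01, 0, 0.1, 0], [1, -0.01, 0, 0.22, 0], [1, -0.01, 0, 0.34, 0], [1, -0.01, 0, 0.43, 0], [1, -0.01, 0, 0.48, 0], [1, -0.01, 0, 0.5, 0], [1, -0.01, 0, 0.5, 0], [1, -0.01, 0, 0.5, 0]],
  ],
)

```text
clock: 14.42
tcp_pos: [0.6252, -0.1734, 0.1013]
orientation: [2.103, 2.333, 0.001]
contact_force: [0.7, 0.1, -1.0]
grip_width: 0.0187
gripper_force: 44.2
```

```bash
python3 - <<'E'
from fit import *
import go;go.plan([.6243,-.1716,.0796],5.7)
o=get_obs();b=o["tcp_pos"];s=grab("side");im=cv2.resize(s["pixels"][:,:,::-1],None,fx=6,fy=6,interpolation=cv2.INTER_CUBIC)
z=b[2]-.0316;l=b-[0,.001,0]
for P in (cyl(l,[(.01,z+.062)]),cyl(l,[(.031,z+.019)]),cyl((.6243,-.1726),[(.026,.058)])): cv2.polylines(im,[((proj(s,P)+.5)*6).astype(np.int32)],True,(255,255,0),1)
u=(proj(s,[[*b[:2],z+.03]])[0]*6).astype(int);cv2.imwrite("pics/over.png",im[u[1]-200:u[1]+240,u[0]-200:u[0]+200])
E
```

```text
tcp [ 0.6252 -0.1734  0.1013] yaw(y-axis) 5.94 tilt [ 0.001 -0.    -1.   ] -> [0.6243, -0.1716, 0.0796] 5.7
shift/0.2 [ 0.0095 -0.0038  0.1083] turn/90deg 0.0026 rows>= 1 F [ 0.7  0.1 -1. ] w 0.0187 q [-0.31  0.68  0.71  1.76 -0.55  0.9   0.74] t 14.42
```

View pics/over.png

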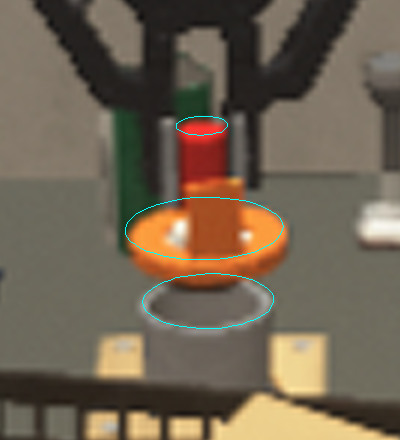

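>>> play_rows(
  commands=[
    [[1, 0.005, -0.003, 0.02, 0], [1, 0.005, -0.003, 0.04, 0], [1, 0.005, -0.003, 0.055, 0], [1, 0.005, -0.003, 0.07, 0], [1, 0.005, -0.003, 0.08, 0], [1, 0.005, -0.003, 0.08, 0]],
  ],
)

```text
clock: 14.97
tcp_pos: [0.6237, -0.1725, 0.0837]
orientation: [-2.104, -2.333, 0.001]
contact_force: [-0.8, 0.8, -1.8]
grip_width: 0.0186
gripper_force: 44.2
```

>>> play_rows(
  commands=[
    [[1, 0, 0, 0.005, 0], [1, 0, 0, 0.01, 0], [1, 0, 0, 0.014, 0], [1, 0, 0, 0.018, 0], [1, 0, 0, 0.018, 0]],
  ],
)

```text
clock: 15.38
tcp_pos: [0.6238, -0.1726, 0.0805]
orientation: [-2.104, -2.333, 0.0]
contact_force: [-0.1, -0.3, -1.9]
grip_width: 0.0193
gripper_force: 44.2
```

>>> play_rows(
  commands=[
    [[1, 0, 0, 0.004, 0], [1, 0, 0, 0.007, 0], [1, 0, 0, 0.01, 0], [1, 0, 0, 0.01, 0]],
  ],
)

```text
clock: 15.72
tcp_pos: [0.6245, -0.1729, 0.0798]
orientation: [2.104, 2.332, 0.002]
contact_force: [-1.6, 1.8, 5.8]
grip_width: 0.0187
gripper_force: 45.0
```

>>> play_rows(
  commands=[
    [[0.5, 0, 0, 0, 0], [0.3, 0, 0, 0, 0], [0, 0, 0, 0, 0], [-0.2, 0, 0, 0, 0], [-0.2, 0, 0, 0, 0], [-0.2, 0, 0, 0, 0], [-0.2, 0, 0, -0.05, 0], [-0.2, 0, 0, -0.2, 0], [-0.2, 0, 0, -0.35, 0], [-1, 0, 0, -0.5, 0], [-1, 0, 0, -0.5, 0], [-1, 0, 0, -0.5, 0]],
  ],
)

```text
clock: 16.72
tcp_pos: [0.6251, -0.1733, 0.1814]
orientation: [2.102, 2.33, 0.004]
contact_force: [-0.4, 0.2, -1.1]
grip_width: 0.084
gripper_force: 0.0
```

```bash
python3 - <<'E'
from fit import *
import go;go.plan([.6243,-.1726,.15],95.7)
s=grab("side");im=cv2.resize(s["pixels"][:,:,::-1],None,fx=6,fy=6,interpolation=cv2.INTER_CUBIC)
l=(.6243,-.1726);z=.048
for P in (cyl(l,[(.01,z+.062)]),cyl(l,[(.031,z+.019)]),cyl(l,[(.026,.058)])): cv2.polylines(im,[((proj(s,P)+.5)*6).astype(np.int32)],True,(255,255,0),1)
u=(proj(s,[[*l[:2],z+.03]])[0]*6).astype(int);cv2.imwrite("pics/seat.png",im[u[1]-200:u[1]+200,u[0]-200:u[0]+200])
E
```

```text
tcp [ 0.6251 -0.1733  0.1814] yaw(y-axis) 5.9 tilt [ 0.004 -0.001 -1.   ] -> [0.6243, -0.1726, 0.15] 95.7
shift/0.2 [ 0.0039 -0.0045  0.1568] turn/90deg -0.9978 rows>= 13 F [-0.4  0.2 -1.1] w 0.084 q [-0.36  0.59  0.78  1.71 -0.48  1.03  0.69] t 16.72
```

View pics/seat.png

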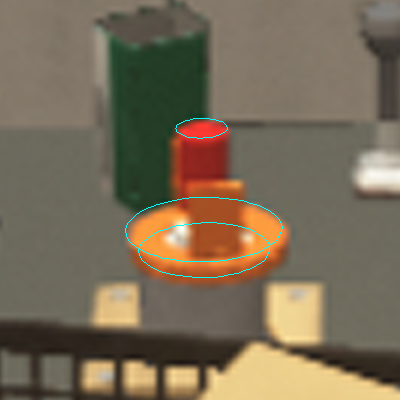

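The lids sit level on the tin: the knob matches its overlay at (201,128), and the cover's ring is about 2 mm towards -x, within its loose play. Next I turn 90° and take the ears.

>>> play_rows(
  commands=[
    [[-1, 0, 0, 0, 0.07], [-1, 0, 0, 0, 0.15], [-1, 0, 0, 0, 0.23], [-1, 0, 0, 0, 0.31], [-1, 0, 0, 0, 0.39], [-1, 0, 0, 0, 0.47], [-1, 0, 0, 0, 0.55], [-1, 0, 0, 0, 0.63], [-1, 0, 0, 0, 0.71], [-1, 0, 0, 0, 0.79], [-1, 0, 0, 0, 0.87], [-1, 0, 0, 0, 0.95]],
  ],
)

```text
clock: 17.77
tcp_pos: [0.6232, -0.1722, 0.1774]
orientation: [-3.128, -0.286, 0.003]
contact_force: [0.0, 0.5, -0.7]
grip_width: 0.0851
gripper_force: 0.0
```

```bash
python3 go.py .623 -.1722 .071 95.7
```

```text
tcp [ 0.6232 -0.1722  0.1774] yaw(y-axis) -79.53 tilt [-0.002  0.001 -1.   ] -> [0.623, -0.1722, 0.071] 95.7
shift/0.2 [3.000e-04 5.000e-04 5.319e-01] turn/90deg 0.053 rows>= 3 F [ 0.   0.5 -0.7] w 0.0851 q [-0.54  0.78  1.14  1.73 -0.77  1.16 -0.56] t 17.77
```

>>> play_rows(
  commands=[
    [[-1, 0, 0, 0, 0.05], [-1, 0, 0, 0.1, 0.05], [-1, 0, 0, 0.2, 0.05], [-1, 0, 0, 0.3, 0.05], [-1, 0, 0, 0.4, 0.05], [-1, 0, 0, 0.45, 0.05], [-1, 0, 0, 0.48, 0.05], [-1, 0, 0, 0.48, 0.05], [-1, 0, 0, 0.48, 0.05]],
  ],
)

```text
clock: 18.52
tcp_pos: [0.624, -0.1729, 0.083]
orientation: [3.136, 0.173, 0.0]
contact_force: [-0.6, -0.1, 0.9]
grip_width: 0.0854
gripper_force: 0.0
```

```bash
python3 - <<'E'
from fit import *
import go;go.plan([.623,-.1722,.071],95.7)
s=grab("side");im=cv2.resize(s["pixels"][:,:,::-1],None,fx=6,fy=6,interpolation=cv2.INTER_CUBIC)
u=(proj(s,[[.6243,-.1726,.08]])[0]*6).astype(int);cv2.imwrite("pics/ears.png",im[u[1]-220:u[1]+200,u[0]-200:u[0]+200])
E
```

```text
tcp [ 0.624  -0.1729  0.083 ] yaw(y-axis) -83.69 tilt [ 0. -0. -1.] -> [0.623, -0.1722, 0.071] 95.7
shift/0.2 [-0.0045 -0.0041  0.0601] turn/90deg 0.0068 rows>= 1 F [-0.6 -0.1  0.9] w 0.0854 q [-0.49  0.88  1.05  1.79 -0.89  1.03 -0.55] t 18.52
```

View pics/ears.png

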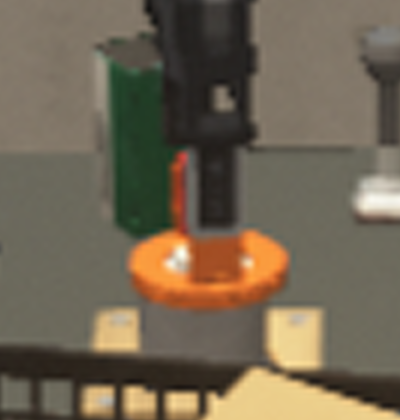

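The near finger at (217,190) lines up with the near ear at (217,262).

>>> play_rows(
  commands=[
    [[-1, -0.003, 0, 0.03, 0], [-1, -0.003, 0, 0.06, 0], [-1, -0.003, 0, 0.06, 0], [-0.5, -0.003, 0, 0.06, 0], [-0.3, -0.003, 0, 0.06, 0], [0, -0.003, 0, 0.06, 0], [1, -0.003, 0, 0.06, 0], [1, -0.003, 0, 0.06, 0], [1, -0.003, 0, 0.06, 0], [1, -0.003, 0, 0.06, 0]],
  ],
  grip_force=30,
)

```text
clock: 19.4
tcp_pos: [0.6235, -0.1728, 0.071]
orientation: [3.137, 0.173, 0.001]
contact_force: [-0.0, 0.4, 3.0]
grip_width: 0.0513
gripper_force: 31.6
```

>>> play_rows(
  commands=[
    [[1, 0, 0, -0.01, 0], [1, 0, 0, -0.02, 0], [1, 0, 0, -0.03, 0], [1, 0, 0, -0.045, 0], [1, 0, 0, -0.06, 0], [1, 0, 0, -0.08, 0], [1, 0, 0, -0.1, 0], [1, 0, 0, -0.13, 0], [1, 0, 0, -0.16, 0], [1, 0, 0, -0.2, 0], [1, 0, 0, -0.25, 0], [1, 0, 0, -0.3, 0]],
  ],
)

```text
clock: 20.4
tcp_pos: [0.6233, -0.1728, 0.1318]
orientation: [3.137, 0.173, 0.0]
contact_force: [-0.0, 0.7, -0.8]
grip_width: 0.0516
gripper_force: 31.3
```

>>> play_rows(
  commands=[
    [[1, 0, 0, -0.05, 0], [1, 0, 0, -0.12, 0], [1, 0, 0, -0.2, 0], [1, 0, 0, -0.28, 0], [1, 0, 0, -0.36, 0], [1, 0, 0, -0.4, 0], [1, 0, 0, -0.42, 0], [1, 0, 0, -0.42, 0], [1, 0, 0, -0.42, 0], [1, 0, 0, -0.42, 0]],
  ],
)

```text
clock: 21.23
tcp_pos: [0.6229, -0.1723, 0.2138]
orientation: [-3.136, -0.174, 0.002]
contact_force: [0.1, 0.6, -0.3]
grip_width: 0.0516
gripper_force: 31.4
```

```bash
python3 - <<'E'
from fit import *
import go;go.plan([.623,-.1722,.215],95.7)
s=grab("side");im=cv2.resize(s["pixels"][:,:,::-1],None,fx=4,fy=4,interpolation=cv2.INTER_CUBIC)
l=(.6243,-.1726);z=.048
for P in (cyl(l,[(.01,z+.062)]),cyl(l,[(.026,z+.015)])): cv2.polylines(im,[((proj(s,P)+.5)*4).astype(np.int32)],True,(255,255,0),1)
u=(proj(s,[[.6243,-.1726,.12]])[0]*4).astype(int);cv2.imwrite("pics/end.png",im[max(0,u[1]-300):u[1]+250,u[0]-250:u[0]+250])
E
```

```text
tcp [ 0.6229 -0.1723  0.2138] yaw(y-axis) -83.66 tilt [-0.001  0.001 -1.   ] -> [0.623, -0.1722, 0.215] 95.7
shift/0.2 [ 0.0003 -0.0003 -0.0061] turn/90deg 0.0071 rows>= 1 F [ 0.1  0.6 -0.3] w 0.0516 q [-0.56  0.76  1.2   1.69 -0.75  1.23 -0.64] t 21.23
```

View pics/end.png

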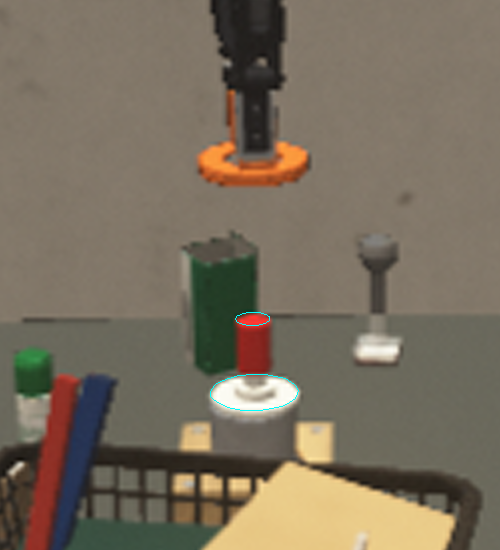

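The cover hangs level at (254,162), about 9 cm above the red knob at (253,320). The white flange is seated on the tin and matches its overlay. I'm handing it in.

```bash
python3 -c "
from bench import r
print(r.hand_in())"
```

```text
the job is handed in; nothing more can be done
None
```

The job is handed in: the tin stands in the pocket, the inner lid is seated on it, and the orange cover is held level about 9 cm above the red knob, at about 21 s on the clock.

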